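# Close the keyed dry-storage pot

### The arm

A 6-joint arm with a two-finger parallel gripper is mounted at the origin on a cart in front of the work surface, level with it; the furniture and walls round the work are solid. World frame = base frame: x ahead of the robot, y to its left, z up, the work surface at z = 0. Lengths are in m, angles in degrees, forces in N, time in s.
With the tool pointing down it reaches from about 0.375 to 0.975 m from the base axis. Payload 3.8 kg.
Tool frame: the origin (TCP) lies between the finger pads; the fingertips stand 8 mm ahead of it and the grasp point (between the pads) lies 11 mm behind it; z points along the fingers, y is the line along which they close (so a half turn about z gives the same grasp; the last joint's range is limited). The gripper opens to 85 mm and grips with 20 to 120 N. Pads are 22 mm wide; open, the fingers measure 114 mm over their backs; the gripper's body (76 mm by 85 mm) begins 54 mm behind the grasp point. The pads swing forward as they close: fully open they stand 13 mm farther back than shut.
Start: joints at [-75.625, 15.12, 91.902, -0, 72.978, -2.114], TCP at [0.192, -0.647, 0.218] pointing down, gripper open.
Joint ranges: [-150.88, 150.88], [-54.13, 125.18], [17.81, 147.31], [-75.09, 255.09], [0, 152.58], [-146.25, 146.25]. Speed limits (degrees/s): [147.25, 147.25, 180, 180, 180, 180].

### API

Orientations are given as [roll, pitch, yaw] about the fixed x, y, z axes, in that order (R = Rz(yaw) Ry(pitch) Rx(roll)).
In Python, from rig import arm, imaging gives the robot as it stands.
- The arm moves only by the tool jog_arm, never from a script. Its argument "plan" is a list that holds one entry, the list of rows, each a list of 7 numbers: the shift along the tool's x, y, z in mm, then the turn, a rotation vector about the tool's x, y, z in degrees, then the opening, from 0 (shut) to 1 (fully open). A call has 1 to 10 rows; each row is the pose to reach, as a shift and turn from the pose commanded when the call began, along the tool's axes at that moment; what a row does not reach only later rows make up. A row lasts 1/12 s, in which the tool goes at most 41.7 mm and 7.16 degrees, less where a joint would pass 70% of its speed; a pose out of reach is approached as far as the arm can. A call with a gripper value outside its range is refused whole. The fingers move at their own pace and stop on an object; "force" is the grip in N (left out, the last holds). Time passes only in rows, so rows that repeat a pose let the fingers close. It gives the time, the measured TCP pose, the force, the opening and the grip force at its end, in the units of the state.
- arm.sense(): the state, without advancing time (a new reading comes with each control period).
- imaging.get_image(name): name is "scene" or "top" or "wrist"; returns a dict with "pixels" (384x512x3 uint8, red, green, blue), "z_map" (384x512 float32, m along the optical axis (not along the pixel's ray), 0 where there is no reading), "vertical_fov" (degrees; the focal length in pixels is half the picture's height over the tangent of half this angle, whatever the lens; pixels are square), "cx", "cy" (the principal point, pixels), "view" (4x4, takes a point from world to camera coordinates); the wrist camera has in their place "hand_eye" (4x4, takes a point from camera to tool coordinates, whose origin is the TCP and whose axes are the flange's). Camera axes: x right, y up, looking along -z (the intrinsics and any distortion apply to the point x, -y, -z); pixel columns grow to the right and rows downward; lengths in m; the calibration is good to about 2 mm. A picture is of the moment at which its call begins: read the wrist's pose just before it.
- arm.sign_off(): hands the job in; it is judged then, once.
The state is a dict: "clock": time; "q": joint angles; "joint_vel": joint speeds; "joint_efforts": joint torques, N m; "ee_pos": TCP position; "orientation": TCP orientation; "force": force on the tool from outside, world axes, zero at the start; "wrist_torque": the same for the moment, N m; "opening": finger opening in m; "grasp_force": force on a finger pad.
Only numpy, scipy, OpenCV 4.12 (cv2) and the standard library are available. Lean on these libraries where they do the work, as an engineer would, in place of code of your own. Each camera call takes 0.05 s, during which the arm holds its last target. There are 200 camera calls.

### The job

Close the blue dry-storage pot. First slide the black carrier with the circuit board off the pot's lid onto the middle of the white ledge beside it, square with the ledge and without lifting or tipping it; then turn the lid on its rim, without lifting it, until its orange ear stands over the yellow mark and its keys drop into their notches, and press the lid down until it is fully home on the rim. Leave the bottle, the dispenser, the relay and the solder reel standing where they are.

Things in the scene. Friction and masses are not known exactly. Their poses are not given: they have to be found in the camera images.
- pot: Fixed round blue pot with an aluminium flange, 124 mm across (foot 132 mm), 70 mm high, on the bench; place and yaw differ each time. Origin: centre of its underside; z up; +x points to the yellow mark, -y to the white ledge.
- home_mark (a point): Outer top edge of the yellow home mark, a tongue 14 mm wide that sticks out of the pot's side below the flange: top 55 mm above the bench, outer end 86 mm from the pot's axis along the pot's +x. The ear must end above it, pointing the same way.
- pot_rim (a point): Point on the pot's axis at the level of the flange top, 70 mm above the bench; axes as the pot's. The lid's origin is 7 mm above it at the start (lid standing on its keys), about 2 to 3 mm above it once the keys have dropped, and at it when the lid is fully home.
- ledge: White fixed ledge on the pot's -y side. Origin: centre of its flat face, 82 mm above the bench, 103 mm from the pot's axis; axes as the pot's. Face 104 mm (x) by 70 mm (y), inner edge 4 mm from the lid, a lip 4 mm thick and 5 mm high along its outer edge. It lies 3 mm lower than the top of the unseated lid. The lid's ear cannot pass it.
- lid: Loose aluminium lid, 0.17 to 0.33 kg: flat round plate 128 mm across, 8 mm thick, ear along its +x. Origin: centre of the plate's underside; z up. A spigot keeps it centred (about 1 mm play) and three 7 mm keys beneath stand on the flange. They fit their notches only with lid +x along pot +x, about 3 degrees play each way.
- lid_ear (a point): Middle of the orange ear, 85 mm from the lid's centre. The ear is 16 mm wide, 8 mm thick, level with the plate, ends 98 mm from the centre, free at both sides and beneath. At the start it stands 0.6 to 3.3 rad counter-clockwise, seen from above, of the yellow mark; the way home is clockwise. The lid turns easily when the ear is pushed sideways.
- lid_top (a point): Centre of the lid's flat top, 85 mm above the bench at the start, 78 mm when fully home. Once the keys have dropped the lid rests on a stiff seal in the pot: press down near this point with about 9 to 15 N to push it home; it stays down when released.
- carrier: Loose shallow black antistatic carrier tray with a green circuit board fixed in it: 56 mm (its x) by 82 mm (its y), flat straight sides 14 mm high, 17 mm high over the board's parts, 0.09 kg. It lies near the middle of the lid with its long side within about 0.3 rad of the pot's x. Origin: centre of its underside; z up.
- flux_bottle: Loose amber dropper bottle, 35 mm across, 102 mm high, near the pot beyond the yellow mark; origin at the centre of its underside. Leave alone.
- dispenser: Loose whitish round dispenser bottle, label yellow and black, 68 mm across, 108 mm high, beside the pot; origin at the centre of its underside. Leave alone.
- relay: Loose clear relay, 22 x 29 mm, 41 mm high, standing beside the pot; origin at the centre of its underside. Leave alone.
- solder_reel: Loose white reel of solder wire, 62 mm across, 42 mm high, standing beside the ledge; origin at the centre of its underside. Leave alone.
There are look-alikes about, which are no part of the job. There is more than one size of the lid; the one meant has the size given above.

How it is judged (in metres and radians):
On the way, in this order (a step that is already met when the one before it is completed fails the run):
1. the carrier lies flat and square on the ledge, clear of the lid (x of carrier in the frame of ledge between -0.014 and 0.014 m and y of carrier in the frame of ledge between -0.01 and 0.01 m and z of carrier in the frame of ledge below 0.003 m and angle between carrier's own z axis and vertical below 0.08 rad and angle between the y axis of carrier and the x axis of ledge, either way round below 0.25 rad), for 0.2 s.
2. the lid has been turned to the mark and its keys have dropped into the notches (z of lid in the frame of pot_rim between -0.003 and 0.0045 m and angle between the x axis of lid and the x axis of pot, either way round below 0.15 rad), for 0.1 s.
At the end, for the whole second after the job is handed in: Lid fully home: plate within 1.2 mm of the flange, level, centred, ear within 0.15 rad of the yellow mark. Carrier flat on the ledge, within 14 mm (x) and 10 mm (y) of its middle and 0.25 rad of square. Both at rest, the four bystanders not moved over 15 mm or tipped (all of step 1 and z of lid in the frame of pot_rim between -0.003 and 0.0012 m and horizontal distance between lid and pot_rim below 0.004 m and angle between lid's own z axis and vertical below 0.03 rad and angle between the x axis of lid and the x axis of pot, either way round below 0.15 rad and linear speed of each of lid, carrier below 0.02 m/s and distance of each of flux_bottle, dispenser, relay, solder_reel from where it was at the start of the episode below 0.015 m and angle between each of flux_bottle, dispenser, relay, solder_reel's own z axis and vertical below 0.3 rad); the robot touches nothing.
It fails at once if the carrier is lifted (more than 12 mm above the top of the unseated lid) instead of slid, or dropped off the pot and ledge (z of carrier in the frame of ledge above 0.015 m or z of carrier in the frame of ledge below -0.015 m).
It fails at once if the carrier is tipped by more than 0.35 rad (angle between carrier's own z axis and vertical above 0.35 rad).
It fails at once if the lid is lifted more than 5 mm off the rim it stands on (z of lid in the frame of pot_rim above 0.012 m).
It fails at once if a bystander (bottle, dispenser, relay or solder reel) is moved more than 15 mm or tipped (distance of any of flux_bottle, dispenser, relay, solder_reel from where it was at the start of the episode above 0.015 m or angle between any of flux_bottle, dispenser, relay, solder_reel's own z axis and vertical above 0.3 rad).
It also fails if it takes over 72 s, if anything falls off the work surface, if the arm or the gripper's body presses on something with over 40 N, if the wrist force passes 120 N, or if a joint passes its speed limit or range.

## Working session

There is one attempt and no reset: what is moved stays moved. The work goes in short steps, Python scripts to look and compute and a tool call to move; the robot and the scene stay as the last step left them, time stands still between calls to the robot, and variables do not carry over. Pictures are saved under pics/ and viewed, at most 10 in all, crops included, and the job is handed in when it is done.

Besides the shell and the picture viewer there is one more tool, called after "Request:" as name([rows], argument=value, ...), one row to a line, values as JSON. jog_arm: Moves the arm, as the interface text tells. Its arguments: {"type":"object","properties":{"plan":{"type":"array"},"force":{"type":"number"}},"required":["plan"]}

```bash
mkdir -p pics; ls; cat > h.py <<'E'
import numpy as np, cv2
from rig import arm, imaging
from scipy.spatial.transform import Rotation as R
def grab(n):
    s=arm.sense(); d=imaging.get_image(n)
    f=d["pixels"].shape[0]/2/np.tan(np.radians(d["vertical_fov"])/2)
    if n=="wrist":
        T=np.eye(4);T[:3,:3]=R.from_euler("xyz",s["orientation"],degrees=True).as_matrix();T[:3,3]=s["ee_pos"]
        C=T@d["hand_eye"]
    else: C=np.linalg.inv(d["view"])
    return d,f,C
def ray(d,f,C,u,v):
    r=np.stack([(np.asarray(u,float)-d["cx"])/f,-(np.asarray(v,float)-d["cy"])/f,-np.ones(np.shape(u))],-1)
    return C[:3,3], r@C[:3,:3].T
def plane(d,f,C,u,v,z):
    o,r=ray(d,f,C,u,v); return o+r*((z-o[2])/r[...,2])[...,None]
def cloud(d,f,C):
    v,u=np.mgrid[:384,:512]; o,r=ray(d,f,C,u,v); P=o+r*d["z_map"][...,None]; P[d["z_map"]<=0]=np.nan; return P
def save(d,p): cv2.imwrite("pics/"+p,cv2.cvtColor(d["pixels"],cv2.COLOR_RGB2BGR))
E
python3 - <<'E'
from h import *
print(arm.sense())
ims=[]
for n in("scene","top"):
    d,f,C=grab(n); print({k:(v if np.size(v)<20 else np.shape(v)) for k,v in d.items()},f); print(C.round(3))
    np.savez("pics/"+n,**d); save(d,n+".png")
E
```

```text
pics
{'clock': 0.0, 'q': array([-7.56234510e+01,  1.51695228e+01,  9.19822915e+01, -5.96761542e-04,
        7.29781005e+01, -2.11289792e+00]), 'joint_vel': array([-0.01582089,  0.00474497,  0.06769883, -0.11148248,  0.02655321,
        0.01553955]), 'joint_efforts': array([-2.47629441e-04, -5.15113342e+01, -3.67320693e+01, -7.91535695e-05,
        1.31642295e-02, -1.32959798e-05]), 'ee_pos': array([ 0.19140846, -0.64648537,  0.21674801]), 'orientation': array([-1.79870152e+02, -4.21994854e-03,  1.64896175e+01]), 'force': array([ 0.88689181, -0.03174759, -0.25479162]), 'wrist_torque': array([-0.02916889, -0.0635309 ,  0.01943996]), 'grasp_force': 0.0, 'opening': 0.08492294013518766}
{'pixels': (384, 512, 3), 'z_map': (384, 512), 'vertical_fov': 43.361396607398504, 'cx': 259.76907467047164, 'cy': 185.37362862369378, 'view': array([[-8.81404795e-01, -4.72361683e-01,  1.67709396e-04,
         4.16696203e-01],
       [ 3.67376127e-01, -6.85283400e-01,  6.28825447e-01,
        -4.06373489e-01],
       [-2.96918118e-01,  5.54311377e-01,  7.77546480e-01,
        -8.44003890e-01],
       [ 0.00000000e+00,  0.00000000e+00,  0.00000000e+00,
         1.00000000e+00]])} 482.9482087866881
[[-0.881  0.367 -0.297  0.266]
 [-0.472 -0.685  0.554  0.386]
 [ 0.     0.629  0.778  0.912]
 [ 0.     0.     0.     1.   ]]
{'pixels': (384, 512, 3), 'z_map': (384, 512), 'vertical_fov': 55.0814656771021, 'cx': 254.8336831925815, 'cy': 192.84197770687766, 'view': array([[ 0.00328228, -0.99993373,  0.01103455, -0.22126028],
       [ 0.9992451 ,  0.00370677,  0.03867156, -0.565306  ],
       [-0.0387099 ,  0.01089929,  0.99919105, -0.95882084],
       [ 0.        ,  0.        ,  0.        ,  1.        ]])} 368.18924667520133
[[ 0.003  0.999 -0.039  0.528]
 [-1.     0.004  0.011 -0.209]
 [ 0.011  0.039  0.999  0.982]
 [ 0.     0.     0.     1.   ]]
```

View pics/top.png

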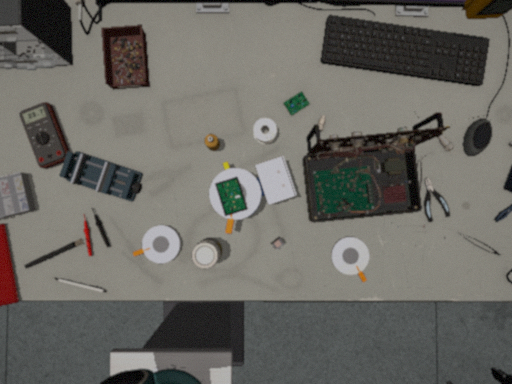

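View pics/scene.png

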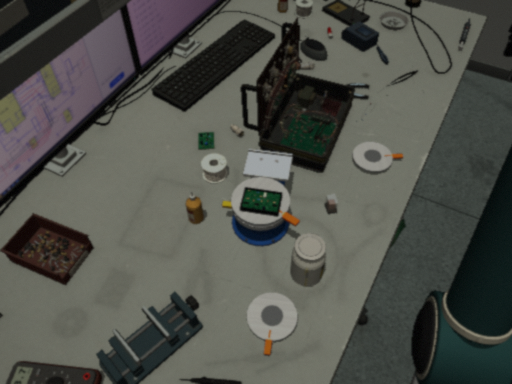

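The top view shows the pot with its lid at (235,193), the carrier at (231,196), the ear at (230,227), the yellow mark at (227,165) and the ledge at (277,180). The dispenser is at (206,253), the bottle at (211,142), the relay at (278,242) and the reel at (265,130).

Look-alikes:
- **Lids:** the plates at (161,244) and (350,256) lie on the bench and have grey centres.
- **Boards:** (296,103) is a loose board, and (345,185) is the board in the chassis.

I choose the lid on the blue pot, with the carrier on it.

```bash
cat > m.py <<'E'
from h import *
def comp(m,near):
    n,l,s,c=cv2.connectedComponentsWithStats(m.astype(np.uint8))
    i=min((i for i in range(1,n) if s[i,4]>8),key=lambda i:np.hypot(*(c[i]-near)))
    return c[i],l==i,s[i,4]
V={}
for n,seeds in(("top",dict(ear=(230,227),mark=(227,165),car=(231,196),led=(277,180))),("scene",dict(ear=(290,217),mark=(228,205),car=(261,201),led=(269,163)))):
    d,f,C=grab(n); h=cv2.cvtColor(d["pixels"],cv2.COLOR_RGB2HSV).astype(int); H,S,Vv=h[...,0],h[...,1],h[...,2]; P=cloud(d,f,C)
    M=dict(ear=(H>4)&(H<18)&(S>140)&(Vv>120),mark=(H>=19)&(H<35)&(S>140)&(Vv>100),car=(Vv<110)&(P[...,2]>.08),led=(S<50)&(Vv>140)&(abs(P[...,2]-.082)<.008))
    for k,p in seeds.items():
        c,m,a=comp(M[k],p); z={'ear':.085,'mark':.055,'car':.1,'led':.082}[k]
        V[n,k]=(ray(d,f,C,*c))
        q=np.nanmedian(P[m],0)
        print(n,k,c.round(1),a,"plane",plane(d,f,C,*c,z).round(4),"depth",q.round(4))
        if k in("car","led"):
            v,u=np.nonzero(m); W=plane(d,f,C,u,v,z)[:,:2]; r=cv2.minAreaRect((W*1000).astype(np.float32)); print("  rect mm",np.round(r[0],1),np.round(r[1],1),round(r[2],1))
    # lid circle + heights of bystanders
    if n=="top":
        for k,(u,v) in dict(bottle=(211,142),disp=(206,253),relay=(278,242),reel=(265,130)).items():
            w=P[v-8:v+9,u-8:u+9].reshape(-1,3);zt=np.nanmax(w[:,2]); print(k,np.nanmedian(w[w[:,2]>zt-.012],0).round(3))
        m=(abs(P[...,2]-.085)<.006)&(S<60)&(Vv>120)
        c,mm,a=comp(m,(235,193))
for k in("ear","mark","car","led"):
    (o,r),(o2,r2)=V["top",k],V["scene",k]
    t=np.linalg.lstsq(np.c_[r,-r2],o2-o,rcond=None)[0]; print(k,"tri",((o+r*t[0]+o2+r2*t[1])/2).round(4),"gap",np.linalg.norm(o+r*t[0]-o2-r2*t[1]).round(4))
d,f,C=grab("top"); cv2.imwrite("pics/crop.png",cv2.resize(cv2.cvtColor(d["pixels"],cv2.COLOR_RGB2BGR)[120:280,180:310],None,fx=4,fy=3.75,interpolation=2))
E
python3 m.py
```

```text
top ear [229.1 226.1] 48 plane [ 0.4821 -0.1564  0.085 ] depth [ 0.4811 -0.1561  0.0841]
top mark [225.8 164.9] 32 plane [ 0.6348 -0.1453  0.055 ] depth [ 0.6345 -0.1456  0.0547]
top car [231.2 195.6] 769 plane [ 0.5557 -0.1617  0.1   ] depth [ 0.5574 -0.161   0.0942]
  rect mm [ 556.  -163.2] [80.6 59. ] 17.5
top led [275.1 179.4] 1264 plane [ 0.5966 -0.2681  0.082 ] depth [ 0.5972 -0.2679  0.0819]
  rect mm [ 596.5 -267.9] [103.3  73.9] 18.6
bottle [ 0.697 -0.107  0.09 ]
disp [ 0.42  -0.103  0.105]
relay [ 0.436 -0.276  0.04 ]
reel [ 0.724 -0.245  0.042]
scene ear [290.4 218. ] 101 plane [ 0.484  -0.1561  0.085 ] depth [ 0.4845 -0.1567  0.0846]
scene mark [226.3 203.4] 43 plane [ 0.6342 -0.1444  0.055 ] depth [ 0.6354 -0.1451  0.0543]
scene car [260.8 201.4] 986 plane [ 0.5534 -0.1553  0.1   ] depth [ 0.5553 -0.1592  0.0941]
  rect mm [ 553.9 -156.2] [84.4 66. ] 17.7
scene led [267.3 165.2] 972 plane [ 0.5957 -0.2656  0.082 ] depth [ 0.5958 -0.2657  0.0819]
  rect mm [ 596.2 -266.3] [101.5  68.3] 18.8
ear tri [ 0.483  -0.156   0.0856] gap 0.0018
mark tri [ 0.6348 -0.1452  0.0536] gap 0.0002
car tri [ 0.5562 -0.1611  0.0914] gap 0.0005
led tri [ 0.5969 -0.2683  0.0786] gap 0.0002
```

View pics/crop.png

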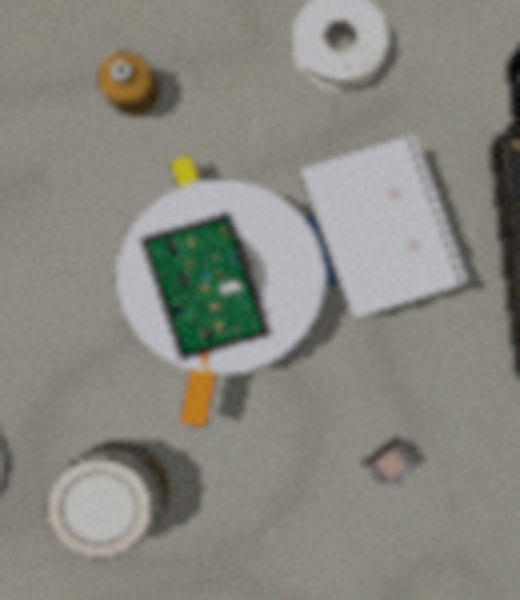

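The crop confirms my choice: the carrier lies on the lid of the blue pot, almost square with it. The ledge is at upper right, the yellow mark at top and the ear at bottom.

Poses from these measurements:
- Pot centre about (0.564, -0.170), yaw about 19°.
- Ear angle about 170°.
- Carrier at pot-frame (-4, +10) mm.

I'll push the carrier from its +y side with two fingertips, with tool yaw at 109°.

```bash
cat >> h.py <<'E'
POT=np.array([.564,-.170]); YAW=19.
def pf(x,y):
    a=np.radians(YAW); return POT+[x*np.cos(a)-y*np.sin(a),x*np.sin(a)+y*np.cos(a)]
def go(x,y,z,yaw):
    s=arm.sense(); A=R.from_euler("xyz",s["orientation"],degrees=True); B=R.from_euler("xyz",[180,0,yaw],degrees=True)
    print("shift",(A.inv().apply(np.array([x,y,z])-s["ee_pos"])*1000).round(1),"rot",(A.inv()*B).as_rotvec(degrees=True).round(2),"F",s["force"].round(1),s["ee_pos"].round(4),s["orientation"].round(1),"t",s["clock"],"q6",s["q"][5].round(1))
E
python3 -c "
from h import *
p=pf(-4,58) if 0 else pf(-.004,.058); print(p); go(*p,.19,109)"
```

```text
[ 0.54133497 -0.1164622 ]
shift [ 486.  -409.3   27.9] rot [-5.000e-02 -5.000e-02 -9.251e+01] F [0.1 0.2 0.9] [ 0.1915 -0.6469  0.2174] [-179.9   -0.    16.5] t 0.25 q6 -2.1
```

Request:
jog_arm([
  [[300,-250,-15,0,0,-60,0.6],[300,-250,-15,0,0,-60,0.6],[300,-250,-15,0,0,-60,0.6],[300,-250,-15,0,0,-60,0.6],[300,-250,-15,0,0,-60,0.6],[300,-250,-15,0,0,-60,0.6],[300,-250,-15,0,0,-60,0.6],[300,-250,-15,0,0,-60,0.6],[300,-250,-15,0,0,-60,0.6],[300,-250,-15,0,0,-60,0.6]],
])

```text
clock: 1.08
ee_pos: [0.4104, -0.3183, 0.2335]
orientation: [179.9, -0.1, 76.8]
force: [-0.2, -0.9, 0.1]
opening: 0.0513
grasp_force: 0.0
```

```bash
python3 -c "
from h import *
go(*pf(-.004,.058),.19,109)"
```

```text
shift [226.4  81.3  44. ] rot [  0.1   -0.09 -32.22] F [-0.2 -0.9  0.1] [ 0.4104 -0.3183  0.2335] [ 1.799e+02 -1.000e-01  7.680e+01] t 1.0833 q6 -27.5
```

Request:
jog_arm([
  [[113,41,0,0,0,-16,0.6],[226,81,0,0,0,-32,0.6],[226,81,0,0,0,-32,0.6],[226,81,0,0,0,-32,0.6],[226,81,10,0,0,-32,0.6],[226,81,44,0,0,-32,0.6],[226,81,44,0,0,-32,0.6],[226,81,44,0,0,-32,0.6]],
])

```text
clock: 1.75
ee_pos: [0.5383, -0.1192, 0.1858]
orientation: [-179.7, -0.2, 108.7]
force: [-1.2, 0.2, -0.5]
opening: 0.0512
grasp_force: 0.0
```

```bash
python3 -c "
from h import *
go(*pf(-.004,.058),.105,109)
d,f,C=grab('wrist'); print(C.round(3)); save(d,'w1.png')
P=cloud(d,f,C)
for v in (100,200,300,350):
  print(v,P[v,::64].round(3).tolist())
"
```

```text
shift [ 1.3  4.2 80.8] rot [-0.29 -0.2  -0.31] F [-1.2  0.2 -0.5] [ 0.5383 -0.1192  0.1858] [-179.7   -0.2  108.7] t 1.75 q6 -33.8
[[ 0.947 -0.31  -0.082  0.517]
 [ 0.321  0.911  0.258 -0.053]
 [-0.005 -0.271  0.963  0.343]
 [ 0.     0.     0.     1.   ]]
100 [[-0.36, -0.348, -0.758], [0.312, -0.121, 0.001], [0.423, -0.084, 0.107], [0.448, -0.076, -0.0], [0.515, -0.053, 0.001], [0.582, -0.03, 0.0], [0.65, -0.007, 0.0], [0.717, 0.016, 0.0]]
200 [[-0.323, -0.735, -0.757], [0.33, -0.24, 0.0], [0.405, -0.214, 0.001], [0.489, -0.155, 0.087], [0.543, -0.134, 0.091], [0.599, -0.117, 0.086], [0.68, -0.107, 0.039], [0.773, -0.088, 0.001]]
300 [[-0.279, -1.207, -0.759], [0.481, -0.125, 0.267], [0.497, -0.127, 0.258], [0.517, -0.107, 0.274], [0.579, -0.239, 0.083], [0.566, -0.117, 0.241], [0.578, -0.1, 0.257], [0.589, -0.089, 0.267]]
350 [[0.478, -0.126, 0.286], [0.49, -0.128, 0.28], [0.452, -0.436, 0.001], [0.521, -0.104, 0.293], [0.536, -0.108, 0.284], [0.546, -0.096, 0.292], [0.794, -0.315, 0.004], [0.585, -0.096, 0.279]]
```

View pics/w1.png

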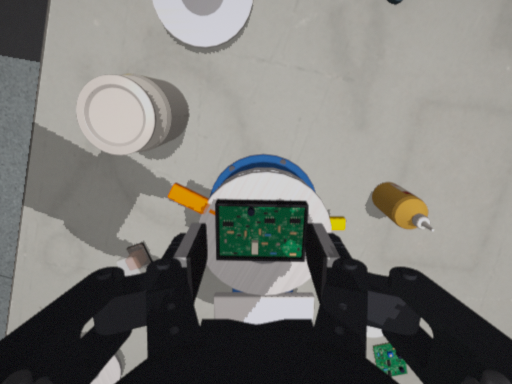

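The wrist view shows the carrier at pixels (217–307, 201–261), squared to the tool, with the fingers at (190,240) and (328,240). The ear is at (190,198) and the yellow mark at (337,224). Next I compute its exact back edge and centre.

```bash
python3 -c "
from h import *
d,f,C=grab('wrist'); P=cloud(d,f,C)
def topf(w): 
  a=np.radians(YAW);e=w[...,:2]-POT; return np.stack([e[...,0]*np.cos(a)+e[...,1]*np.sin(a),-e[...,0]*np.sin(a)+e[...,1]*np.cos(a)],-1)
c=plane(d,f,C,np.array([217,307,307,217]),np.array([201,201,261,260]),.099); print('carrier pf',topf(c).round(4))
h=cv2.cvtColor(d['pixels'],cv2.COLOR_RGB2HSV).astype(int)
for n,m,z in(('ear',(h[...,0]>4)&(h[...,0]<17)&(h[...,1]>180)&(h[...,2]>150),.085),('mark',(h[...,0]>=20)&(h[...,0]<35)&(h[...,1]>180)&(h[...,2]>120),.055)):
  v,u=np.nonzero(m&(P[...,2]<.09)&(P[...,2]>.045)); w=topf(plane(d,f,C,u,v,z)); print(n,len(u),u.mean(),v.mean(),w.mean(0).round(4),np.degrees(np.arctan2(*w.mean(0)[::-1])))
m=(h[...,1]<60)&(h[...,2]>120)&(abs(P[...,2]-.085)<.004); v,u=np.nonzero(m); 
k=(u>195)&(u<335)&(v>160)&(v<215);w=plane(d,f,C,u[k],v[k],.085)[:,:2]
hull=cv2.convexHull((w*1000).astype(np.float32))[:,0]; print('lid circle',cv2.minEnclosingCircle(hull))
F=P[150:290,150:370].reshape(-1,3);F=F[(F[:,2]>.11)&(F[:,2]<.2)]; t=topf(F); 
for s in(-1,1):
  g=F[np.sign(t[:,0])==s]; q=t[np.sign(t[:,0])==s]; l=g[:,2]<g[:,2].min()+.008; print('finger',len(g),g[:,2].min().round(4),q[l].min(0).round(4),q[l].max(0).round(4))
"
```

```text
carrier pf [[-0.0419  0.0399]
 [ 0.0368  0.0395]
 [ 0.0392 -0.0193]
 [-0.0443 -0.018 ]]
ear 67 197.98507462686567 198.92537313432837 [-0.0613  0.0371] 148.83756279550033
mark 612 230.0441176470588 202.8856209150327 [-0.0342  0.0224] 146.786549416718
lid circle ((556.8136596679688, -149.2272491455078), 59.4461669921875)Traceback (most recent call last):
  File "<string>", line 15, in <module>
    g=F[np.sign(t[:,0])==s]; q=t[np.sign(t[:,0])==s]; l=g[:,2]<g[:,2].min()+.008; print('finger',len(g),g[:,2].min().round(4),q[l].min(0).round(4),q[l].max(0).round(4))
                                                               ~~~~~~~~~~^^
    return umr_minimum(a, axis, None, out, keepdims, initial, where)
ValueError: zero-size array to reduction operation minimum which has no identity
```

Request:
jog_arm([
  [[1,4,35,0,0,0,0.6],[1,4,60,0,0,0,0.6],[1,4,75,0,0,0,0.6],[1,4,80,0,0,0,0.6],[1,4,83,0,0,0,0.6],[1,4,83,0,0,0,0.6]],
])

```text
clock: 2.35
ee_pos: [0.5437, -0.1206, 0.1072]
orientation: [179.9, 0.1, 108.4]
force: [-0.1, 0.5, -0.1]
opening: 0.0514
grasp_force: 0.0
```

Request:
jog_arm([
  [[0,0,1,0,0,0,0.6],[0,0,2,0,0,0,0.6],[0,0,3,0,0,0,0.6],[0,0,4,0,0,0,0.6],[0,0,5,0,0,0,0.6],[0,0,5,0,0,0,0.6]],
])

```text
clock: 2.85
ee_pos: [0.5433, -0.1192, 0.101]
orientation: [-180.0, -0.0, 108.5]
force: [-0.0, 0.2, 0.2]
opening: 0.0511
grasp_force: 0.0
```

```bash
python3 -c "
from h import *
go(*pf(-.004,.058),.097,109)
d,f,C=grab('scene'); im=cv2.cvtColor(d['pixels'],cv2.COLOR_RGB2BGR)[130:260,190:330]; cv2.imwrite('pics/s2.png',cv2.resize(im,None,fx=4,fy=4,interpolation=2))
"
```

```text
shift [ 3.2 -1.   4. ] rot [-0.  -0.  -0.5] F [-0.   0.2  0.2] [ 0.5433 -0.1192  0.101 ] [-180.    -0.   108.5] t 2.85 q6 -33.4
```

View pics/s2.png

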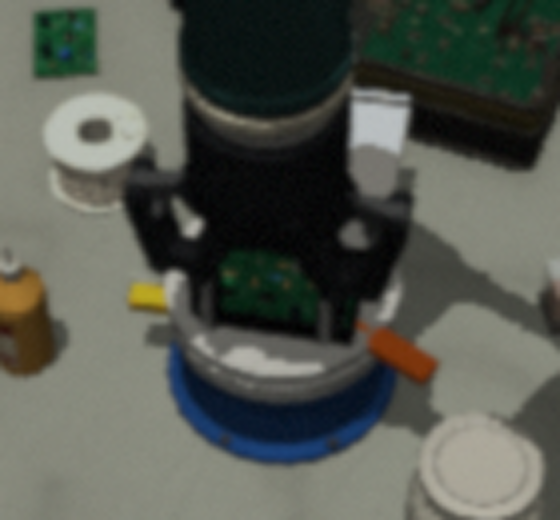

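The fingers stand behind the carrier's near edge, at crop pixels (205,300) and (325,310), close above the lid. I'll feel downwards for the lid.

Request:
jog_arm([
  [[3,-1,1,0,0,0,0.6],[3,-1,2,0,0,0,0.6],[3,-1,3,0,0,0,0.6],[3,-1,3,0,0,0,0.6]],
])

```text
clock: 3.23
ee_pos: [0.5412, -0.1166, 0.0977]
orientation: [-180.0, -0.0, 108.5]
force: [0.7, -0.6, 0.9]
opening: 0.0511
grasp_force: 0.0
```

Request:
jog_arm([
  [[0,0,1,0,0,0,0.6],[0,0,2,0,0,0,0.6],[0,0,2,0,0,0,0.6]],
])

```text
clock: 3.48
ee_pos: [0.5413, -0.1168, 0.0958]
orientation: [-180.0, -0.0, 108.5]
force: [0.5, -0.1, -0.2]
opening: 0.0513
grasp_force: 0.0
```

Request:
jog_arm([
  [[0,0,1,0,0,0,0.6],[0,0,1,0,0,0,0.6]],
])

```text
clock: 3.65
ee_pos: [0.5413, -0.1168, 0.0949]
orientation: [-180.0, -0.0, 108.5]
force: [1.1, 0.6, -0.2]
opening: 0.0512
grasp_force: 0.0
```

Request:
jog_arm([
  [[0,0,1,0,0,0,0.6],[0,0,1,0,0,0,0.6]],
])

```text
clock: 3.82
ee_pos: [0.5413, -0.1168, 0.0939]
orientation: [-180.0, -0.0, 108.5]
force: [-0.3, 0.2, -0.1]
opening: 0.0515
grasp_force: 0.0
```

Request:
jog_arm([
  [[0,0,1,0,0,0,0.6],[0,0,1,0,0,0,0.6]],
])

```text
clock: 3.98
ee_pos: [0.5413, -0.1168, 0.0929]
orientation: [-180.0, -0.0, 108.5]
force: [-1.0, 0.1, -1.0]
opening: 0.0512
grasp_force: 0.0
```

Request:
jog_arm([
  [[-6,0,0,0,0,0,0.6],[-12,0,0,0,0,0,0.6],[-18,0,0,0,0,0,0.6],[-24,0,0,0,0,0,0.6],[-30,0,0,0,0,0,0.6],[-36,0,0,0,0,0,0.6],[-42,0,0,0,0,0,0.6],[-48,0,0,0,0,0,0.6],[-54,0,0,0,0,0,0.6],[-60,0,0,0,0,0,0.6]],
])

```text
clock: 4.82
ee_pos: [0.5606, -0.1743, 0.093]
orientation: [-180.0, -0.0, 108.5]
force: [0.2, 0.8, -0.1]
opening: 0.0514
grasp_force: 0.0
```

Request:
jog_arm([
  [[-5,0,0,0,0,0,0.6],[-10,0,0,0,0,0,0.6],[-15,0,0,0,0,0,0.6],[-20,0,0,0,0,0,0.6],[-25,0,0,0,0,0,0.6],[-30,0,0,0,0,0,0.6],[-35,0,0,0,0,0,0.6],[-40,0,0,0,0,0,0.6],[-45,0,0,0,0,0,0.6],[-45,0,0,0,0,0,0.6]],
])

```text
clock: 5.65
ee_pos: [0.5751, -0.2174, 0.0932]
orientation: [180.0, 0.0, 108.5]
force: [0.8, -0.4, 0.2]
opening: 0.0515
grasp_force: 0.0
```

```bash
cat > car.py <<'E'
from h import *
d,f,C=grab('wrist'); P=cloud(d,f,C); a=np.radians(YAW)
def topf(w):
  e=w[...,:2]-POT; return np.stack([e[...,0]*np.cos(a)+e[...,1]*np.sin(a),-e[...,0]*np.sin(a)+e[...,1]*np.cos(a)],-1)
go(*pf(-.004,-.064),.093,109)
save(d,'w2.png')
h=cv2.cvtColor(d['pixels'],cv2.COLOR_RGB2HSV).astype(int)
m=((h[...,0]>45)&(h[...,0]<85)&(h[...,1]>100)&(P[...,2]>.075)&(P[...,2]<.105)).astype(np.uint8)
n,l,s,c=cv2.connectedComponentsWithStats(cv2.morphologyEx(m,cv2.MORPH_CLOSE,np.ones((7,7))))
i=1+np.argmax(s[1:,4]); v,u=np.nonzero(l==i); w=topf(P[v,u]); w=w[~np.isnan(w[:,0])]; print('board px',c[i],s[i],cv2.minAreaRect((w*1000).astype(np.float32)),'z',np.nanmedian(P[v,u,2]))
E
python3 car.py
```

```text
shift [-16.1   1.1   0.1] rot [ 0.01  0.01 -0.54] F [-0.  -0.9  0.8] [ 0.5749 -0.2169  0.0931] [180.    0.  108.5] t 5.7 q6 -41.5
board px [255.99285665 116.43498867] [  178    65   158   105 14559] ((-3.625469207763672, 12.230609893798828), (50.462154388427734, 76.80362701416016), 88.5951156616211) z 0.09462674870245588
```

View pics/w2.png

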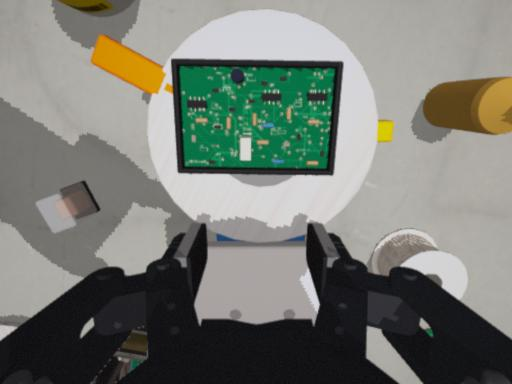

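The carrier at (257,117) has not moved, so the fingertips passed above it; at this opening they sit farther back than I assumed. I'll measure the tip height from the depth image.

```bash
python3 -c "
from h import *
d,f,C=grab('wrist'); P=cloud(d,f,C)
h=cv2.cvtColor(d['pixels'],cv2.COLOR_RGB2HSV).astype(int)
for u in (190,196,202,206,312,318,324): print(u,[(v,P[v,u].round(3).tolist(),h[v,u,2]) for v in (222,228,236,250,270)])
for n in('scene','top'):
  d,f,C=grab(n);P=cloud(d,f,C).reshape(-1,3); s=arm.sense()['ee_pos']
  k=(np.hypot(P[:,0]-s[0],P[:,1]-s[1])<.06)&(P[:,2]>.088)&(P[:,2]<.14); h=cv2.cvtColor(d['pixels'],cv2.COLOR_RGB2HSV).reshape(-1,3); k&=h[:,2]<90
  print(n,k.sum(),np.histogram(P[k,2],12))
"
```

```text
190 [(222, [0.53, -0.27, 0.001], np.int64(113)), (228, [0.542, -0.215, 0.12], np.int64(94)), (236, [0.544, -0.214, 0.13], np.int64(93)), (250, [0.547, -0.214, 0.142], np.int64(28)), (270, [0.549, -0.219, 0.148], np.int64(35))]
196 [(222, [0.535, -0.268, 0.001], np.int64(128)), (228, [0.545, -0.214, 0.122], np.int64(94)), (236, [0.546, -0.214, 0.129], np.int64(38)), (250, [0.549, -0.217, 0.136], np.int64(19)), (270, [0.551, -0.224, 0.139], np.int64(20))]
202 [(222, [0.545, -0.227, 0.085], np.int64(134)), (228, [0.548, -0.214, 0.121], np.int64(22)), (236, [0.549, -0.217, 0.122], np.int64(21)), (250, [0.551, -0.222, 0.125], np.int64(20)), (270, [0.554, -0.231, 0.127], np.int64(18))]
206 [(222, [0.547, -0.227, 0.085], np.int64(154)), (228, [0.549, -0.218, 0.111], np.int64(86)), (236, [0.55, -0.221, 0.112], np.int64(51)), (250, [0.552, -0.228, 0.114], np.int64(33)), (270, [0.556, -0.259, 0.083], np.int64(170))]
312 [(222, [0.608, -0.207, 0.085], np.int64(144)), (228, [0.597, -0.197, 0.12], np.int64(21)), (236, [0.597, -0.199, 0.125], np.int64(16)), (250, [0.599, -0.205, 0.126], np.int64(2
[... 296 characters left out ...]
-0.204, 0.086], np.int64(214)), (228, [0.602, -0.195, 0.121], np.int64(117)), (236, [0.6, -0.196, 0.13], np.int64(94)), (250, [0.597, -0.196, 0.143], np.int64(74)), (270, [0.599, -0.202, 0.147], np.int64(35))]
scene 483 (array([ 41, 266,  54,   7,   0,   6,  13,  17,  20,  19,  19,  21]), array([0.08803893, 0.09234715, 0.09665537, 0.10096359, 0.1052718 ,
       0.10958002, 0.11388824, 0.11819646, 0.12250468, 0.1268129 ,
       0.13112112, 0.13542934, 0.13973756]))
top 29 (array([3, 2, 2, 3, 4, 2, 0, 2, 5, 4, 0, 2]), array([0.09046989, 0.09146711, 0.09246433, 0.09346155, 0.09445877,
       0.09545599, 0.09645321, 0.09745043, 0.09844765, 0.09944487,
       0.10044209, 0.10143931, 0.10243653]))
```

The depth image puts the tips near z=0.11, about 17 mm above the TCP. I'll go back the same way and feel for the lid with finer steps.

Request:
jog_arm([
  [[30,0,-5,0,0,0,0.6],[60,0,-5,0,0,0,0.6],[90,0,-5,0,0,0,0.6],[110,0,-5,0,0,0,0.6],[110,0,-2,0,0,0,0.6],[110,0,3,0,0,0,0.6],[110,0,8,0,0,0,0.6],[110,0,8,0,0,0,0.6]],
])

```text
clock: 6.52
ee_pos: [0.5393, -0.1125, 0.0838]
orientation: [-179.9, -0.0, 108.5]
force: [-0.0, -0.1, -0.0]
opening: 0.0512
grasp_force: 0.0
```

Request:
jog_arm([
  [[0,0,2,0,0,0,0.6],[0,0,4,0,0,0,0.6],[0,0,4,0,0,0,0.6]],
])

```text
clock: 6.77
ee_pos: [0.5397, -0.1126, 0.0805]
orientation: [-180.0, -0.0, 108.4]
force: [0.9, -0.2, -0.2]
opening: 0.0512
grasp_force: 0.0
```

Request:
jog_arm([
  [[0,0,1,0,0,0,0.6],[0,0,2,0,0,0,0.6],[0,0,2,0,0,0,0.6]],
])

```text
clock: 7.02
ee_pos: [0.5398, -0.1122, 0.0789]
orientation: [-180.0, -0.0, 108.5]
force: [0.6, -1.0, 0.4]
opening: 0.0513
grasp_force: 0.0
```

```bash
python3 -c "
from h import *
go(*pf(-.004,.058),.075,109)
d,f,C=grab('scene'); np.save('pics/x.npy',0); im=cv2.cvtColor(d['pixels'],cv2.COLOR_RGB2BGR)[150:250,200:320]; cv2.imwrite('pics/s3.png',cv2.resize(im,None,fx=5,fy=5,interpolation=2))
"
```

```text
shift [-4.5  0.1  3.9] rot [-0.01 -0.01 -0.52] F [ 0.6 -1.   0.4] [ 0.5398 -0.1122  0.0789] [-180.    -0.   108.5] t 7.0167 q6 -32.8
```

View pics/s3.png

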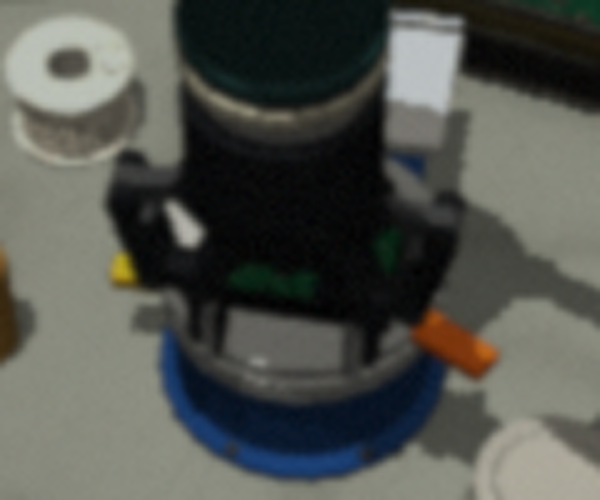

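The tips at crop (210,345) and (365,355) are now just above the lid plane, behind the carrier. I'll move in a little, go lower, and then push.

Request:
jog_arm([
  [[-6,0,0,0,0,0,0.6],[-6,0,1,0,0,0,0.6],[-6,0,2,0,0,0,0.6],[-6,0,2,0,0,0,0.6]],
])

```text
clock: 7.4
ee_pos: [0.5416, -0.1178, 0.0769]
orientation: [-180.0, -0.0, 108.5]
force: [-0.4, -0.4, 0.1]
opening: 0.0512
grasp_force: 0.0
```

Request:
jog_arm([
  [[0,0,1,0,0,0,0.6],[0,0,2,0,0,0,0.6],[0,0,2,0,0,0,0.6]],
])

```text
clock: 7.65
ee_pos: [0.5415, -0.1176, 0.0748]
orientation: [-180.0, -0.0, 108.5]
force: [0.4, 0.4, -0.4]
opening: 0.0512
grasp_force: 0.0
```

Request:
jog_arm([
  [[0,0,1,0,0,0,0.6],[0,0,1,0,0,0,0.6]],
])

```text
clock: 7.82
ee_pos: [0.5416, -0.1176, 0.0739]
orientation: [-180.0, -0.0, 108.5]
force: [0.4, 0.3, 0.3]
opening: 0.0511
grasp_force: 0.0
```

Request:
jog_arm([
  [[0,0,1,0,0,0,0.6],[0,0,1,0,0,0,0.6]],
])

```text
clock: 7.98
ee_pos: [0.5416, -0.1177, 0.0729]
orientation: [-180.0, -0.0, 108.5]
force: [-0.1, -0.4, -0.7]
opening: 0.0514
grasp_force: 0.0
```

Request:
jog_arm([
  [[-5,0,0,0,0,0,0.6],[-10,0,0,0,0,0,0.6],[-15,0,0,0,0,0,0.6],[-20,0,0,0,0,0,0.6],[-25,0,0,0,0,0,0.6],[-30,0,0,0,0,0,0.6],[-30,0,0,0,0,0,0.6]],
])

```text
clock: 8.57
ee_pos: [0.5518, -0.1474, 0.0732]
orientation: [180.0, 0.0, 108.4]
force: [0.6, 0.1, -0.2]
opening: 0.0513
grasp_force: 0.0
```

```bash
python3 car.py; python3 -c "
from h import *
for n in('wrist','scene'):
  d,f,C=grab(n);P=cloud(d,f,C); h=cv2.cvtColor(d['pixels'],cv2.COLOR_RGB2HSV); s=arm.sense()['ee_pos']
  e=P[...,:2]-s[:2]; a=np.radians(108.5); tx=e[...,0]*np.cos(a)+e[...,1]*np.sin(a); ty=e[...,0]*np.sin(a)-e[...,1]*np.cos(a)
  k=(abs(tx)<.03)&(abs(ty)<.06)&(P[...,2]>.086)&(P[...,2]<.14)&(h[...,1]<80)&(h[...,2]<120)
  for sg in(1,-1):
    q=k&(ty*sg>.02); print(n,sg,q.sum(),np.histogram(P[q][:,2],np.arange(.086,.141,.006))[0], tx[q&(P[...,2]<.13)].max().round(4), tx[q&(P[...,2]<.13)].min().round(4))
"
```

```text
shift [-89.8   1.1 -19.8] rot [ 0.02  0.02 -0.55] F [ 0.3 -0.2 -0.8] [ 0.5516 -0.147   0.0732] [180.    0.  108.4] t 8.6167 q6 -35.9
board px [257.05966303 297.37304262] [ 194  272  126   53 5045] ((-3.6219558715820312, -4.481006622314453), (36.00370407104492, 67.15791320800781), 89.35314178466797) z 0.09459887969217445
wrist 1 2881 [148 267 308 256 287 319 372 246 678] 0.0128 -0.0299
wrist -1 2649 [ 62 214 268 235 279 304 356 248 683] 0.0129 -0.03
scene 1 130 [25 15  8 16  9 11 12  9 25] 0.0128 -0.0297
scene -1 132 [30 12 15 10 12 13 10  8 22] 0.0125 -0.0299
```

The carrier has moved with the fingers: its board edge is now at y=+13.5, against the finger front at +15.5. I continue about 89 mm.

Request:
jog_arm([
  [[-5,0,0,0,0,0,0.6],[-10,0,0,0,0,0,0.6],[-15,0,0,0,0,0,0.6],[-20,0,0,0,0,0,0.6],[-25,0,0,0,0,0,0.6],[-30,0,0,0,0,0,0.6],[-35,0,0,0,0,0,0.6],[-40,0,0,0,0,0,0.6],[-45,0,0,0,0,0,0.6],[-50,0,0,0,0,0,0.6]],
])

```text
clock: 9.55
ee_pos: [0.5672, -0.1941, 0.0731]
orientation: [-180.0, -0.0, 108.5]
force: [-1.5, 0.2, -0.9]
opening: 0.051
grasp_force: 0.4
```

Request:
jog_arm([
  [[-4,0,0,0,0,0,0.6],[-8,0,0,0,0,0,0.6],[-12,0,0,0,0,0,0.6],[-16,0,0,0,0,0,0.6],[-20,0,0,0,0,0,0.6],[-24,0,0,0,0,0,0.6],[-28,0,0,0,0,0,0.6],[-32,0,0,0,0,0,0.6],[-35,0,0,0,0,0,0.6],[-35,0,0,0,0,0,0.6]],
])

```text
clock: 10.38
ee_pos: [0.5785, -0.2275, 0.0731]
orientation: [180.0, 0.0, 108.5]
force: [0.1, -0.4, -0.0]
opening: 0.0515
grasp_force: 0.0
```

```bash
cat > c2.py <<'E'
from h import *
a=np.radians(YAW); go(*pf(-.004,-.064),.093,109)
def topf(w):
  e=w[...,:2]-POT; return np.stack([e[...,0]*np.cos(a)+e[...,1]*np.sin(a),-e[...,0]*np.sin(a)+e[...,1]*np.cos(a)],-1)
for n in('top','scene','wrist'):
  d,f,C=grab(n);P=cloud(d,f,C); h=cv2.cvtColor(d['pixels'],cv2.COLOR_RGB2HSV).astype(int)
  t=topf(P); m=(h[...,0]>45)&(h[...,0]<85)&(h[...,1]>80)&(P[...,2]>.07)&(P[...,2]<.11)&(np.hypot(t[...,0],t[...,1])<.16)
  w=t[m]; z=np.median(P[m][:,2]) if m.any() else 0
  if m.sum()>20: print(n,m.sum(),'x',np.percentile(w[:,0],[2,98]).round(4),'y',np.percentile(w[:,1],[2,98]).round(4),cv2.minAreaRect((w*1000).astype(np.float32)),'z',z)
E
python3 c2.py
```

```text
shift [ -4.9   1.1 -19.9] rot [ 0.01  0.03 -0.53] F [ 0.1 -0.4 -0. ] [ 0.5785 -0.2275  0.0731] [180.    0.  108.5] t 10.3833 q6 -42.2
scene 236 x [-0.0396  0.0226] y [-0.1212 -0.0711] ((-9.910982131958008, -94.50738525390625), (69.83214569091797, 49.122039794921875), 8.252939224243164) z 0.09134224563685428
wrist 4766 x [-0.035   0.0267] y [-0.106  -0.0719] ((-5.278125762939453, -79.82696533203125), (59.02401351928711, 70.6951675415039), 89.1968765258789) z 0.0916012419227827
```

Request:
jog_arm([
  [[-2,0,0,0,0,0,0.6],[-4,0,0,0,0,0,0.6],[-5,0,0,0,0,0,0.6],[-5,0,0,0,0,0,0.6],[0,0,0,0,0,0,0.6],[6,0,-2,0,0,0,0.6],[20,0,-30,0,0,0,0.6],[50,0,-60,0,0,0,0.6],[85,0,-90,0,0,0,0.6],[85,0,-90,0,0,0,0.6]],
])

```text
clock: 11.37
ee_pos: [0.5528, -0.143, 0.1688]
orientation: [179.6, 0.1, 108.6]
force: [0.4, 0.3, 1.0]
opening: 0.0511
grasp_force: 0.0
```

```bash
cat >> c2.py <<'E'
  ms={'ear':(h[...,0]>3)&(h[...,0]<18)&(h[...,1]>150)&(h[...,2]>90)&(abs(P[...,2]-.082)<.01),'mark':(h[...,0]>=19)&(h[...,0]<35)&(h[...,1]>140)&(abs(P[...,2]-.055)<.004)}
  for k,m in ms.items():
    m&=np.hypot(t[...,0],t[...,1])<.11
    if m.sum()>10: w=t[m].mean(0); print('  ',n,k,m.sum(),w.round(4),'ang pf',np.degrees(np.arctan2(w[1],w[0])).round(1),'z',np.median(P[m][:,2]).round(4))
  m=(h[...,1]<50)&(h[...,2]>90)&(abs(P[...,2]-.082)<.005)&(np.hypot(t[...,0],t[...,1])<.068)
  if m.sum()>300: print('  ',n,'lid z',np.median(P[m][:,2]).round(4),'circle pf',cv2.minEnclosingCircle((t[m]*1000).astype(np.float32)))
E
python3 c2.py; python3 -c "
from h import *
d,f,C=grab('top'); cv2.imwrite('pics/t3.png',cv2.resize(cv2.cvtColor(d['pixels'],cv2.COLOR_RGB2BGR)[120:280,180:310],None,fx=4,fy=3.75,interpolation=2))"
```

```text
shift [-93.  -2.  76.] rot [ 0.38  0.13 -0.4 ] F [0.4 0.3 1. ] [ 0.5528 -0.143   0.1688] [1.796e+02 1.000e-01 1.086e+02] t 11.3667 q6 -35.7
top 597 x [-0.042  0.031] y [-0.1264 -0.078 ] ((-5.4761810302734375, -101.95887756347656), (49.667808532714844, 76.28314971923828), 89.6030502319336) z 0.09092834359751467
   top mark 12 [ 0.0793 -0.0009] ang pf -0.7 z 0.0544
scene 191 x [-0.0352  0.0331] y [-0.1276 -0.0752] ((-4.086483001708984, -96.7795181274414), (82.2546615600586, 43.44573974609375), 24.05205726623535) z 0.09118089326269885
   scene ear 111 [-0.0713  0.04  ] ang pf 150.7 z 0.0845
   scene mark 48 [0.0746 0.0021] ang pf 1.6 z 0.0547
   scene lid z 0.0846 circle pf ((-1.2451128959655762, -0.7336860299110413), 66.78213500976562)
wrist 1400 x [-0.0412  0.0333] y [-0.1013 -0.0754] ((-3.7039222717285156, -88.44789123535156), (31.80824089050293, 76.48884582519531), 88.29659271240234) z 0.09168703688291667
   wrist ear 117 [-0.0694  0.0445] ang pf 147.3 z 0.0845
   wrist mark 212 [0.0773 0.0027] ang pf 2.0 z 0.0554
   wrist lid z 0.0856 circle pf ((-0.220600426197052, -1.0785212516784668), 66.86298370361328)
```

The carrier lies on the ledge at (-5, -102) mm with its board at z 0.091, square. Next I straddle the ear (pot-frame angle about 149°, world 168°) at radius 82 mm.

```bash
cat >> h.py <<'E'
def arc(deg,z,r=.082):  # deg in pot frame, tool x outward
    a=np.radians(deg+YAW); go(*(POT+r*np.array([np.cos(a),np.sin(a)])),z,deg+YAW)
E
python3 -c "
from h import *
arc(149,.13)"
```

```text
shift [ 14.9 -65.7  32.4] rot [-4.000e-02 -1.000e-02 -5.947e+01] F [ 1.1 -0.1 -0.7] [ 0.5508 -0.1462  0.1624] [-180.     0.   108.5] t 11.5667 q6 -35.9
```

Request:
jog_arm([
  [[15,-66,0,0,0,-59,0.4],[15,-66,0,0,0,-59,0.4],[15,-66,0,0,0,-59,0.4],[15,-66,0,0,0,-59,0.4],[15,-66,0,0,0,-59,0.4],[15,-66,0,0,0,-59,0.4],[15,-66,0,0,0,-59,0.4],[15,-66,10,0,0,-59,0.4],[15,-66,30,0,0,-59,0.4],[15,-66,30,0,0,-59,0.4]],
])

```text
clock: 12.4
ee_pos: [0.4803, -0.1526, 0.1277]
orientation: [179.9, -0.5, 167.4]
force: [-1.0, 0.8, -1.4]
opening: 0.0344
grasp_force: 0.0
```

```bash
python3 -c "
from h import *
arc(149,.053)
d,f,C=grab('wrist'); save(d,'w4.png'); P=cloud(d,f,C); h=cv2.cvtColor(d['pixels'],cv2.COLOR_RGB2HSV).astype(int)
s=arm.sense(); T=R.from_euler('xyz',s['orientation'],degrees=True); L=T.inv().apply((P.reshape(-1,3)-s['ee_pos'])).reshape(P.shape)
m=(h[...,0]>3)&(h[...,0]<18)&(h[...,1]>150)&(abs(P[...,2]-.083)<.008)&(abs(L[...,0])<.06)&(abs(L[...,1])<.06)
print('ear in tool',np.nanpercentile(L[m],[3,50,97],axis=0).round(4),m.sum())
k=(h[...,1]<80)&(h[...,2]<120)&(abs(L[...,0])<.03)&(abs(L[...,1])<.05)&(L[...,2]<.0)&(P[...,2]>.1)
for sg in(1,-1):
  q=L[k&(L[...,1]*sg>.005)]; print(sg,len(q),'tip z max in tool',np.percentile(q[:,2],[95,99.5]).round(4)); b=q[q[:,2]>np.percentile(q[:,2],90)]; print(np.percentile(b,[5,95],axis=0).round(4))
"
```

```text
shift [-4.2  0.4 74.7] rot [ 0.06 -0.53 -0.55] F [-1.   0.8 -1.4] [ 0.4803 -0.1526  0.1277] [179.9  -0.5 167.4] t 12.4 q6 -97.9
ear in tool [[-0.0209 -0.0092  0.0424]
 [-0.0047 -0.0019  0.0437]
 [ 0.0137  0.0053  0.0454]] 910
1 18000 tip z max in tool [-0.0431 -0.0206]
[[-0.0073  0.0183 -0.0579]
 [ 0.0127  0.0332 -0.0206]]
-1 18433 tip z max in tool [-0.0437 -0.0204]
[[-0.0068 -0.0317 -0.0587]
 [ 0.0127 -0.0158 -0.0204]]
```

View pics/w4.png

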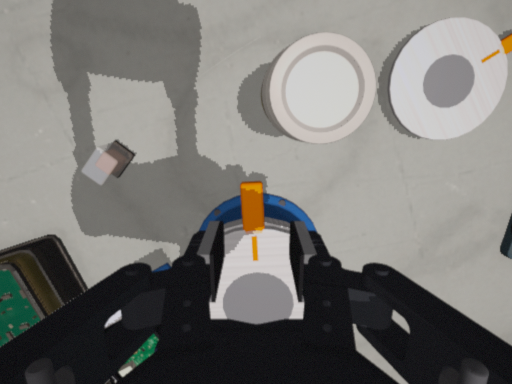

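The ear at (253,205) lies between the fingertips (210,250) and (300,250), offset only 2 mm. The tips stand 20 mm behind the TCP. I'll descend until they are at z≈0.068.

Request:
jog_arm([
  [[-4,-1,20,0,0,0,0.4],[-4,-1,45,0,0,0,0.4],[-4,-1,65,0,0,0,0.4],[-4,-1,75,0,0,0,0.4],[-4,-1,80,0,0,0,0.4],[-4,-1,80,0,0,0,0.4]],
])

```text
clock: 12.95
ee_pos: [0.4868, -0.1547, 0.0521]
orientation: [180.0, -0.1, 167.4]
force: [-0.7, 0.3, -0.0]
opening: 0.0342
grasp_force: 0.0
```

```bash
cat > plan.py <<'E'
import sys
from h import *
# rows in tool frame now, pot angles from a0 down in steps, r .082; uses commanded~measured
a0,a1,n,z=map(float,sys.argv[1:5]); s=arm.sense(); A=R.from_euler("xyz",s["orientation"],degrees=True); e=s["ee_pos"]
d=e[:2]-POT; print(s["force"].round(1),"tool at pf",np.degrees(np.arctan2(d[1],d[0])).round(1)-YAW,np.hypot(*d).round(4),"yaw-",s["orientation"].round(1),e[2].round(4),s["clock"])
for t in np.linspace(a0,a1,int(n)+1)[1:]:
    w=np.radians(t+YAW); B=R.from_euler("xyz",[180,0,t+YAW],degrees=True)
    p=A.inv().apply(np.r_[POT+.082*np.array([np.cos(w),np.sin(w)]),z]-e)*1000
    print(p.round(0).astype(int).tolist(),(A.inv()*B).as_rotvec(degrees=True).round(0).astype(int).tolist())
E
python3 plan.py 149 99 10 .0475
```

```text
[-0.7  0.3 -0. ] tool at pf 149.8 0.0787 yaw- [ 1.800e+02 -1.000e-01  1.674e+02] 0.0521 12.95
[3, 8, 5] [0, 0, 4]
[2, 15, 5] [0, 0, 9]
[1, 22, 5] [0, 0, 14]
[-1, 29, 5] [0, 0, 19]
[-4, 36, 5] [0, 0, 24]
[-7, 42, 5] [0, 0, 29]
[-11, 48, 5] [0, 0, 34]
[-15, 54, 5] [0, 0, 39]
[-20, 59, 5] [0, 0, 44]
[-25, 64, 5] [0, 0, 49]
```

Request:
jog_arm([
  [[3,8,4,0,0,4,0.4],[2,15,4,0,0,9,0.4],[1,22,4,0,0,14,0.4],[-1,29,4,0,0,19,0.4],[-4,36,4,0,0,24,0.4],[-7,42,4,0,0,29,0.4],[-11,48,4,0,0,34,0.4],[-15,54,4,0,0,39,0.4],[-20,59,4,0,0,44,0.4],[-25,64,4,0,0,49,0.4]],
])

```text
clock: 13.78
ee_pos: [0.5273, -0.098, 0.0508]
orientation: [179.9, 0.1, 118.2]
force: [-0.5, -1.2, -1.3]
opening: 0.034
grasp_force: 0.4
```

```bash
python3 plan.py 99 49 10 .048; python3 c2.py | grep -v shift
```

```text
[-0.5 -1.2 -1.3] tool at pf 98.0 0.0808 yaw- [1.799e+02 1.000e-01 1.182e+02] 0.0508 13.7833
[1, 6, 3] [0, 0, 5]
[0, 13, 3] [0, 0, 10]
[-2, 20, 3] [0, 0, 15]
[-4, 27, 3] [0, 0, 20]
[-7, 33, 3] [0, 0, 25]
[-10, 40, 3] [0, 0, 30]
[-14, 46, 3] [0, 0, 35]
[-18, 51, 3] [0, 0, 40]
[-23, 56, 3] [0, 0, 45]
[-28, 61, 3] [0, 0, 50]
top 600 x [-0.0422  0.0312] y [-0.1264 -0.078 ] ((-5.6019134521484375, -102.05980682373047), (49.845829010009766, 76.08490753173828), 89.47166442871094) z 0.09089059196690435
   top mark 26 [0.0754 0.0005] ang pf 0.4 z 0.0553
   top lid z 0.0847 circle pf ((0.22457970678806305, -1.5239076614379883), 66.48893737792969)
scene 110 x [-0.0429 -0.0274] y [-0.1278 -0.0737] ((-35.686561584472656, -101.61646270751953), (15.364572525024414, 56.73807144165039), 2.7465531826019287) z 0.09146262337463013
   scene ear 117 [-0.0183  0.0815] ang pf 102.7 z 0.0847
   scene mark 12 [0.0814 0.001 ] ang pf 0.7 z 0.0548
   wrist ear 2387 [-0.0171  0.0783] ang pf 102.3 z 0.0855
   wrist mark 214 [0.0789 0.006 ] ang pf 4.3 z 0.0552
   wrist lid z 0.0856 circle pf ((-4.240678787231445, 19.37849998474121), 60.982940673828125)
```

Request:
jog_arm([
  [[1,6,2,0,0,5,0.4],[0,13,2,0,0,10,0.4],[-2,20,2,0,0,15,0.4],[-4,27,2,0,0,20,0.4],[-7,33,2,0,0,25,0.4],[-10,40,2,0,0,30,0.4],[-14,46,2,0,0,35,0.4],[-18,51,2,0,0,40,0.4],[-23,56,2,0,0,45,0.4],[-28,61,2,0,0,50,0.4]],
])

```text
clock: 14.77
ee_pos: [0.5927, -0.0936, 0.0477]
orientation: [-180.0, 0.0, 68.4]
force: [-1.3, -1.1, 0.3]
opening: 0.0342
grasp_force: 0.6
```

```bash
python3 plan.py 49 9 10 .047; python3 c2.py | grep -v shift|grep ear
```

```text
[-1.3 -1.1  0.3] tool at pf 50.400000000000006 0.0816 yaw- [-180.     0.    68.4] 0.0477 14.7667
[0, 8, 1] [0, 0, 4]
[0, 13, 1] [0, 0, 8]
[-2, 19, 1] [0, 0, 12]
[-3, 25, 1] [0, 0, 16]
[-5, 30, 1] [0, 0, 20]
[-7, 35, 1] [0, 0, 24]
[-9, 40, 1] [0, 0, 28]
[-12, 45, 1] [0, 0, 32]
[-16, 50, 1] [0, 0, 36]
[-19, 55, 1] [0, 0, 40]
   scene ear 34 [0.0544 0.0764] ang pf 54.5 z 0.0838
   wrist ear 2358 [0.0459 0.0645] ang pf 54.6 z 0.0856
```

Request:
jog_arm([
  [[0,8,0,0,0,4,0.4],[0,13,0,0,0,8,0.4],[-2,19,0,0,0,12,0.4],[-3,25,0,0,0,16,0.4],[-5,30,0,0,0,20,0.4],[-7,35,0,0,0,24,0.4],[-9,40,0,0,0,28,0.4],[-12,45,0,0,0,32,0.4],[-16,50,0,0,0,36,0.4],[-19,55,0,0,0,40,0.4]],
])

```text
clock: 15.75
ee_pos: [0.6362, -0.1311, 0.0472]
orientation: [-179.9, 0.0, 28.5]
force: [-1.5, 1.3, 0.5]
opening: 0.0344
grasp_force: 0.5
```

```bash
python3 plan.py 9 -6 10 .048; python3 c2.py | grep -v shift|egrep 'ear|mark'
```

```text
[-1.5  1.3  0.5] tool at pf 9.3 0.082 yaw- [-179.9    0.    28.5] 0.0472 15.75
[0, 3, -1] [0, 0, 2]
[0, 5, -1] [0, 0, 4]
[0, 7, -1] [0, 0, 5]
[-1, 9, -1] [0, 0, 7]
[-1, 11, -1] [0, 0, 8]
[-1, 13, -1] [0, 0, 10]
[-1, 15, -1] [0, 0, 11]
[-2, 18, -1] [0, 0, 13]
[-2, 20, -1] [0, 0, 14]
[-3, 22, -1] [0, 0, 16]
   scene ear 23 [0.065  0.0169] ang pf 14.6 z 0.0848
   wrist ear 2609 [0.0777 0.0202] ang pf 14.6 z 0.0855
   wrist mark 1218 [0.0725 0.0016] ang pf 1.3 z 0.0555
```

Request:
jog_arm([
  [[0,3,0,0,0,2,0.4],[0,5,0,0,0,4,0.4],[0,7,0,0,0,5,0.4],[-1,9,0,0,0,7,0.4],[-1,11,0,0,0,8,0.4],[-1,13,0,0,0,10,0.4],[-1,15,0,0,0,11,0.4],[-2,17,0,0,0,12,0.4],[-2,17,0,0,0,12,0.4]],
])

```text
clock: 16.65
ee_pos: [0.6437, -0.1474, 0.0472]
orientation: [180.0, -0.0, 16.5]
force: [-0.1, 0.6, -0.6]
opening: 0.034
grasp_force: 0.0
```

```bash
python3 plan.py -3 -9 3 .048; python3 c2.py | grep -v shift|egrep 'ear|mark|lid'
```

```text
[-0.1  0.6 -0.6] tool at pf -3.1999999999999993 0.0828 yaw- [180.   -0.   16.5] 0.0472 16.65
[-1, 3, -1] [0, 0, 3]
[-1, 5, -1] [0, 0, 5]
[-1, 8, -1] [0, 0, 7]
   top lid z 0.0809 circle pf ((-0.3193527162075043, -1.756019115447998), 66.13965606689453)
   scene ear 34 [0.0678 0.0006] ang pf 0.5 z 0.0805
   scene mark 19 [0.0719 0.0019] ang pf 1.5 z 0.0554
   scene lid z 0.0808 circle pf ((0.14532215893268585, -1.465409755706787), 66.15546417236328)
   wrist ear 2494 [0.0813 0.0018] ang pf 1.3 z 0.0815
   wrist lid z 0.0815 circle pf ((18.319379806518555, -3.220203399658203), 63.43165969848633)
```

The lid has dropped: its top is at z≈0.081 and the ear is at about 1°. Next I back off, rise, move over the centre, shut the fingers and press.

Request:
jog_arm([
  [[0,-4,0,0,0,0,0.4],[0,-4,0,0,0,0,0.4],[0,-4,-30,0,0,0,0.4],[0,-4,-65,0,0,0,0.4],[-40,-4,-85,0,0,0,0.0],[-80,-4,-85,0,0,0,0.0],[-80,-4,-85,0,0,0,0.0],[-80,-4,-85,0,0,0,0.0],[-80,-4,-85,0,0,0,0.0]],
])

```text
clock: 17.55
ee_pos: [0.5657, -0.1658, 0.1323]
orientation: [180.0, -0.1, 16.5]
force: [0.8, 0.3, 0.6]
opening: 0.0002
grasp_force: 0.0
```

```bash
python3 -c "
from h import *
go(*POT,.1,19)
d,f,C=grab('wrist'); P=cloud(d,f,C); h=cv2.cvtColor(d['pixels'],cv2.COLOR_RGB2HSV).astype(int)
s=arm.sense(); T=R.from_euler('xyz',s['orientation'],degrees=True); L=T.inv().apply((P.reshape(-1,3)-s['ee_pos'])).reshape(P.shape)
k=(h[...,1]<80)&(h[...,2]<130)&(abs(L[...,0])<.03)&(abs(L[...,1])<.02)&(P[...,2]>.09)
print(k.sum(),np.percentile(L[k][:,2],[50,90,98,99.8]),s['opening'])
"; python3 c2.py|egrep 'lid|ear|top|scene'
```

```text
shift [-2.8  3.6 32.3] rot [ 0.02 -0.06 -2.54] F [0.8 0.3 0.6] [ 0.5657 -0.1658  0.1323] [ 1.80e+02 -1.00e-01  1.65e+01] t 17.55 q6 54.8
19397 [-0.09580857 -0.05176038 -0.02813983 -0.01976364] -0.00015387221150476741
top 476 x [-0.042   0.0308] y [-0.1262 -0.0794] ((-5.190700531005859, -101.81449890136719), (50.458377838134766, 76.19327545166016), 88.34024810791016) z 0.0909552465215735
scene 310 x [-0.042  0.002] y [-0.1283 -0.0754] ((-20.040515899658203, -101.615966796875), (56.131858825683594, 46.237152099609375), 88.78067016601562) z 0.09112997370467812
   scene ear 102 [0.0795 0.0029] ang pf 2.1 z 0.0807
   scene mark 39 [0.075  0.0019] ang pf 1.4 z 0.0545
   scene lid z 0.0808 circle pf ((1.4525066614151, 1.3309470415115356), 65.10856628417969)
   wrist ear 109 [0.0818 0.0002] ang pf 0.2 z 0.0808
   wrist lid z 0.0816 circle pf ((-0.0019895180594176054, -1.730815052986145), 66.27764892578125)
```

Request:
jog_arm([
  [[-3,3,15,0,0,0,0],[-3,3,30,0,0,0,0],[-3,3,36,0,0,0,0],[-3,3,36,0,0,0,0]],
])

```text
clock: 18.08
ee_pos: [0.5624, -0.1687, 0.0937]
orientation: [-179.8, 0.2, 16.5]
force: [-0.1, -0.1, -0.8]
opening: 0.0
grasp_force: 0.0
```

Request:
jog_arm([
  [[0,0,2,0,0,0,0],[0,0,4,0,0,0,0],[0,0,4,0,0,0,0]],
])

```text
clock: 18.33
ee_pos: [0.5641, -0.1696, 0.0925]
orientation: [180.0, -0.0, 16.5]
force: [-0.6, 0.3, -0.1]
opening: -0.0002
grasp_force: 0.0
```

Request:
jog_arm([
  [[0,0,2,0,0,0,0],[0,0,4,0,0,0,0],[0,0,4,0,0,0,0]],
])

```text
clock: 18.58
ee_pos: [0.5634, -0.1695, 0.088]
orientation: [-180.0, 0.0, 16.5]
force: [-0.7, -0.5, 0.3]
opening: -0.0002
grasp_force: 0.0
```

Request:
jog_arm([
  [[0,0,1,0,0,0,0],[0,0,2,0,0,0,0],[0,0,3,0,0,0,0],[0,0,3,0,0,0,0]],
])

```text
clock: 18.92
ee_pos: [0.5633, -0.1695, 0.0848]
orientation: [-180.0, 0.0, 16.5]
force: [0.3, -0.6, -0.5]
opening: -0.0001
grasp_force: 0.0
```

Request:
jog_arm([
  [[0,0,2,0,0,0,0],[0,0,4,0,0,0,0],[0,0,4,0,0,0,0]],
])

```text
clock: 19.17
ee_pos: [0.5631, -0.1694, 0.0805]
orientation: [-180.0, 0.0, 16.5]
force: [0.2, 0.5, 0.6]
opening: 0.0
grasp_force: 0.0
```

Request:
jog_arm([
  [[0,0,2,0,0,0,0],[0,0,4,0,0,0,0],[0,0,4,0,0,0,0]],
])

```text
clock: 19.42
ee_pos: [0.5631, -0.1694, 0.0765]
orientation: [-180.0, 0.0, 16.5]
force: [-0.8, 0.1, -0.5]
opening: 0.0001
grasp_force: 0.0
```

Request:
jog_arm([
  [[0,0,1,0,0,0,0],[0,0,2,0,0,0,0],[0,0,3,0,0,0,0],[0,0,3,0,0,0,0]],
])

```text
clock: 19.75
ee_pos: [0.5634, -0.1695, 0.0738]
orientation: [-180.0, 0.0, 16.5]
force: [-0.1, 0.2, 0.2]
opening: -0.0002
grasp_force: 0.0
```

Request:
jog_arm([
  [[0,0,1,0,0,0,0],[0,0,2,0,0,0,0],[0,0,3,0,0,0,0],[0,0,3,0,0,0,0]],
])

```text
clock: 20.08
ee_pos: [0.5633, -0.1695, 0.0708]
orientation: [-180.0, 0.0, 16.5]
force: [0.1, 0.1, -1.4]
opening: -0.0
grasp_force: 0.0
```

Request:
jog_arm([
  [[0,0,1,0,0,0,0],[0,0,2,0,0,0,0],[0,0,2,0,0,0,0]],
])

```text
clock: 20.33
ee_pos: [0.5633, -0.1695, 0.0688]
orientation: [-180.0, 0.0, 16.5]
force: [-0.4, -0.5, -0.3]
opening: 0.0001
grasp_force: 0.0
```

Request:
jog_arm([
  [[0,0,1,0,0,0,0],[0,0,2,0,0,0,0],[0,0,2,0,0,0,0]],
])

```text
clock: 20.58
ee_pos: [0.5637, -0.1696, 0.0676]
orientation: [180.0, -0.0, 16.5]
force: [-2.3, 0.9, 4.0]
opening: 0.0004
grasp_force: 1.9
```

Request:
jog_arm([
  [[0,0,1,0,0,0,0],[0,0,2,0,0,0,0],[0,0,2,0,0,0,0]],
])

```text
clock: 20.83
ee_pos: [0.5637, -0.1696, 0.0661]
orientation: [180.0, -0.0, 16.5]
force: [-2.2, 0.7, 7.3]
opening: -0.0002
grasp_force: 3.2
```

Request:
jog_arm([
  [[0,0,1,0,0,0,0],[0,0,1,0,0,0,0]],
])

```text
clock: 21.0
ee_pos: [0.5637, -0.1696, 0.0652]
orientation: [180.0, -0.0, 16.5]
force: [-3.1, 0.3, 6.5]
opening: 0.0001
grasp_force: 3.4
```

Contact came at TCP 0.068, with the force rising as the lid goes down. I'll keep pressing in small steps.

Request:
jog_arm([
  [[0,0,1,0,0,0,0],[0,0,1,0,0,0,0]],
])

```text
clock: 21.17
ee_pos: [0.5638, -0.1696, 0.0649]
orientation: [180.0, -0.0, 16.5]
force: [-3.7, 0.7, 10.6]
opening: 0.0
grasp_force: 5.3
```

Request:
jog_arm([
  [[0,0,1,0,0,0,0],[0,0,1,0,0,0,0]],
])

```text
clock: 21.33
ee_pos: [0.5638, -0.1696, 0.0648]
orientation: [180.0, -0.0, 16.5]
force: [-5.8, 2.4, 16.1]
opening: -0.0001
grasp_force: 8.0
```

Request:
jog_arm([
  [[0,0,1,0,0,0,0],[0,0,1,0,0,0,0]],
])

```text
clock: 21.5
ee_pos: [0.5638, -0.1696, 0.0648]
orientation: [180.0, -0.0, 16.5]
force: [-8.8, 2.3, 21.2]
opening: 0.0
grasp_force: 10.8
```

```bash
python3 c2.py|egrep 'lid|ear|shift'
```

```text
shift [ -1.1  64.5 -28.2] rot [ 1.000e-02  0.000e+00 -9.251e+01] F [-8.8  2.3 21.2] [ 0.5638 -0.1696  0.0648] [180.   -0.   16.5] t 21.5 q6 54.3
   scene ear 100 [0.0798 0.0024] ang pf 1.7 z 0.0773
   scene lid z 0.0785 circle pf ((0.07135331630706787, 1.256002426147461), 63.70423889160156)
   wrist ear 253 [ 0.0819 -0.0005] ang pf -0.3 z 0.0779
   wrist lid z 0.0787 circle pf ((0.3683699369430542, -1.7249441146850586), 66.28882598876953)
```

The lid is hard on its stop, with its top at about 0.078. I'll rise clear and check everything.

Request:
jog_arm([
  [[0,0,-3,0,0,0,0],[0,0,-8,0,0,0,0],[0,0,-30,0,0,0,0],[0,0,-70,0,0,0,0],[0,0,-110,0,0,0,0],[0,0,-130,0,0,0,0],[-60,0,-130,0,0,0,0],[-100,0,-130,0,0,0,0],[-100,0,-130,0,0,0,0],[-100,0,-130,0,0,0,0]],
])

```text
clock: 22.48
ee_pos: [0.4642, -0.1984, 0.1906]
orientation: [-180.0, 0.1, 16.4]
force: [0.2, 0.6, -0.3]
opening: -0.0002
grasp_force: 0.0
```

```bash
python3 c2.py; python3 -c "
from h import *
for n in('top','scene'):
  d,f,C=grab(n);P=cloud(d,f,C)
  for k,c in dict(bottle=(.697,-.107),disp=(.42,-.103),relay=(.436,-.276),reel=(.724,-.245)).items():
    m=(np.hypot(P[...,0]-c[0],P[...,1]-c[1])<.05)&(P[...,2]>.03)&(P[...,2]<.12)
    if m.sum()>5: w=P[m]; w=w[w[:,2]>np.percentile(w[:,2],97)-.012]; print(n,k,np.median(w,0).round(3))
"
```

```text
shift [102.9  65.1  97.4] rot [-1.200e-01  6.000e-02 -9.263e+01] F [ 0.2  0.6 -0.3] [ 0.4642 -0.1984  0.1906] [-1.80e+02  1.00e-01  1.64e+01] t 22.4833 q6 47.7
top 604 x [-0.0423  0.031 ] y [-0.1265 -0.0781] ((-5.4801025390625, -102.01313018798828), (49.88557052612305, 76.39389038085938), 89.367431640625) z 0.09106719722660084
   top ear 60 [0.0788 0.001 ] ang pf 0.7 z 0.0783
   top lid z 0.0784 circle pf ((-0.28176480531692505, -1.8314393758773804), 66.11904907226562)
scene 542 x [-0.0413  0.0324] y [-0.1279 -0.0746] ((-4.458599090576172, -102.39541625976562), (77.71768951416016, 59.480377197265625), 0.06498369574546814) z 0.09126643413602775
   scene ear 102 [0.0788 0.0023] ang pf 1.6 z 0.0772
   scene mark 37 [0.0742 0.0033] ang pf 2.5 z 0.0547
   scene lid z 0.0784 circle pf ((0.2458486109972, -1.432705283164978), 66.46598815917969)
wrist 5588 x [-0.0411  0.0336] y [-0.1267 -0.0782] ((-3.859466552734375, -101.62477111816406), (52.32630920410156, 77.11619567871094), 89.34798431396484) z 0.09163651672067555
   wrist lid z 0.0787 circle pf ((0.019611891359090805, -1.6669220924377441), 66.33636474609375)
top bottle [ 0.696 -0.108  0.087]
top relay [ 0.447 -0.283  0.04 ]
top reel [ 0.73  -0.242  0.042]
scene bottle [ 0.696 -0.106  0.086]
scene disp [ 0.416 -0.099  0.106]
scene relay [ 0.436 -0.275  0.041]
scene reel [ 0.731 -0.243  0.042]
```

```bash
python3 -c "
from h import *
for n in('top','scene','wrist'):
  d,f,C=grab(n);P=cloud(d,f,C);m=(np.hypot(P[...,0]-POT[0],P[...,1]-POT[1])<.055)&(P[...,2]<.1); w=P[m]
  A=np.c_[w[:,:2]-POT,np.ones(len(w))]; print(n,len(w),np.median(w[:,2]),np.linalg.lstsq(A,w[:,2],rcond=None)[0].round(4))
"
```

```text
top 1552 0.07782383824247019 [-0.0017 -0.0019  0.0778]
scene 1618 0.07794290140432003 [-0.0017 -0.001   0.0779]
wrist 13808 0.07866803631062272 [ 0.     -0.0005  0.0787]
```

The lid is level with its top at 78 mm, so it is fully home. I'm handing in.

```bash
python3 -c "
from rig import arm
print(arm.sign_off())"
```

```text
the job is handed in; nothing more can be done
None
```

I handed the job in, with no verdict shown: by my last measurements the carrier is flat and square within about 6 mm of the ledge's middle, the lid is level and fully home with its ear over the yellow mark, and I saw no real movement in the four bystanders.

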